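# Chock the wax cylinder on the sloping board

## Robot

A 7-joint arm with a two-finger parallel gripper is mounted at the origin on the work surface. World frame = base frame: x ahead of the robot, y to its left, z up, the work surface at z = 0. Lengths are in m, angles in rad, forces in N, time in s.
With the tool pointing down it reaches from about 0.425 to 1.025 m from the base axis. Payload 9.4 kg.
Tool frame: the origin (TCP) lies midway between the tips of the shut fingers; the grasp point (between the pads) lies 19 mm behind it; z points along the fingers, y is the line along which they close (so a half turn about z gives the same grasp; the last joint's range is limited). The gripper opens to 93 mm and grips with 3 to 60 N. Pads are 15 mm wide; open, the fingers measure 128 mm over their backs; the gripper's body (75 mm by 188 mm) begins 65 mm behind the grasp point.
Start: joints at [1.235, 0.599, -0.003, 1.599, 0.002, 0.943, -0.08], TCP at [0.186, -0.701, 0.183] pointing down, gripper open.
Joint ranges: [-2.57, 2.57], [-0.35, 1.97], [-1.29, 1.29], [0.11, 2.56], [-1.05, 4.19], [0.11, 1.86], [-2.63, 2.63]. Speed limits (rad/s): [2.22, 2.22, 3.01, 3.01, 3.14, 3.14, 3.14].

## Interface

Orientations are given as a rotation vector (axis times angle).
In Python, from cell import observe, imaging, manip gives the robot as it stands. The module is installed in compiled form; this text tells all that it offers.
- The arm moves only by the tool apply_moves, never from a script. Its argument "increments" is one flat list of numbers, 7 for each row, row after row: the turn, a rotation vector about the tool's x, y, z in degrees, then the shift along the tool's x, y, z in cm, then the opening, from 0 (shut) to 1 (fully open). A call has 1 to 10 rows; each row shifts and turns the commanded pose from where the row before left it, along the tool's axes as they then stand; what a row does not reach is not made up. A row lasts 1/10 s, in which the tool goes at most 50 mm and 8.59 degrees, less where a joint would pass 70% of its speed; a pose out of reach is approached as far as the arm can. A call is refused whole if a number of a shift passes 5 or a number of a turn 8.59, either way. A call with a gripper value outside its range is refused whole. The fingers move at their own pace and stop on an object; "squeeze" is the grip in N (left out, the last holds). Time passes only in rows, so rows that do not move let the fingers close. It gives the time, the measured TCP pose, the force, the opening and the grip force at its end, in the units of the state.
- observe(): the state, without advancing time (a new reading comes with each control period).
- imaging.read_camera(name): name is "scene" or "top" or "wrist"; returns a dict with "image" (384x512x3 uint8, blue, green, red), "fx", "fy", "cx", "cy" (pixels), "R" (3x3) and "t" (3): a world point X has camera coordinates R X + t. Camera axes: x right, y down, z forward; pixel columns grow to the right and rows downward; lengths in m; the calibration is good to about 2 mm. A picture is of the moment at which its call begins. There is no depth.
- manip.sign_off(): hands the job in; it is judged then, once.
The state is a dict: "t": time; "joint_positions": joint angles; "joint_velocities": joint speeds; "effort": joint torques, N m; "tcp_pos": TCP position; "tcp_rot": TCP orientation; "contact_force": force on the tool from outside, world axes, zero at the start; "ft_torque": the same for the moment, N m; "gripper_width": finger opening in m; "grip_force": force on a finger pad.
Only numpy, scipy, OpenCV 4.12 (cv2) and the standard library are available. Lean on these libraries where they do the work, as an engineer would, in place of code of your own. Each camera call takes 0.05 s, during which the arm holds its last target. There are 200 camera calls.

## Task

The blue wax cylinder lying in the cradle has to go on the sloping green cutting board for marking out, where it would roll off by itself. First stand the roof-shaped wooden chock flat inside the white taped outline on the board, square with the outline, and let go of it. Then lay the cylinder on its side across the slope, up against the middle of the chock's uphill side, and only there let go of it, so that it stays put.

Things in the scene. Friction and masses are not known exactly. Their poses are not given: they have to be found in the camera images.
- roll_center (a point): Blue wax cylinder, 60 mm diameter, 50 mm long, 0.14 kg, lying on its side in a small fixed wooden cradle. Point: its centre, 42 mm above the bench at the start; x axis = the cylinder's axis (y, z turn as it rolls). The cradle is 36 mm wide, so both flat ends are free: grip from above across these ends, 50 mm apart. Not the thin blue disc or the blue rectangular block.
- chock_mid (a point): Loose wooden chock, roof-shaped with a flat top, same either way round, 0.06 kg: 50 mm long (y axis, starts within 45 deg of world y), 36 mm high (z), 64 mm wide at the foot, 20 at the top (x). Point: its centre, 18 mm above its underside. Grip from above across its two upright end faces. A cylinder touching it on the board has its axis 49 mm uphill. Not the thin flat batten.
- mark (a point): Centre of the white taped outline (88 mm along the slope, 74 across, inside the tape) on the fixed green board (300 mm along, 240 across). Frame level: x points uphill, y across the slope, z up. The surface rises 6 deg towards +x, about 16 to 48 mm above the bench; the outline lies 60 mm downhill of its middle. The low edge, without a lip, is on the robot's side. The chock's y goes along this y.
There are look-alikes about, which are no part of the job. What is shaped like the part that bears roll_center but red is not meant.

How it is judged:
On the way, in this order (a step that is already met when the one before it is completed fails the run):
1. the chock stands flat on the taped outline, square with it and let go of (horizontal distance between chock_mid and mark below 0.02 m and angle between the y axis of chock_mid and the y axis of mark, either way round below 0.2 rad and angle between chock_mid's own z axis and vertical below 0.2 rad and z of chock_mid in the frame of mark below 0.03 m and contact force between chock and the fingers below 0.05 N and linear speed of chock below 0.02 m/s), for 0.2 s.
2. the cylinder, still held, is set down on its side against the chock's uphill side (horizontal distance between chock_mid and mark below 0.02 m and angle between the y axis of chock_mid and the y axis of mark, either way round below 0.2 rad and angle between chock_mid's own z axis and vertical below 0.2 rad and z of chock_mid in the frame of mark below 0.03 m and x of roll_center in the frame of mark above 0.025 m and horizontal distance between roll_center and chock_mid below 0.064 m and y of roll_center in the frame of chock_mid between -0.018 and 0.018 m and angle between the x axis of roll_center and the y axis of mark, either way round below 0.2 rad and z of roll_center in the frame of mark below 0.05 m and contact force between roll and the fingers above 0.3 N), for 0.1 s.
At the end, for the whole second after the job is handed in: Chock flat on the board, within 20 mm of the outline's centre and 11 degrees of square; cylinder on its side on the board, uphill of the chock, centres within 64 mm seen from above, centred on the chock within 18 mm, axis within 11 degrees of straight across; both at rest and released (horizontal distance between chock_mid and mark below 0.02 m and angle between the y axis of chock_mid and the y axis of mark, either way round below 0.2 rad and angle between chock_mid's own z axis and vertical below 0.2 rad and z of chock_mid in the frame of mark below 0.03 m and x of roll_center in the frame of mark above 0.025 m and horizontal distance between roll_center and chock_mid below 0.064 m and y of roll_center in the frame of chock_mid between -0.018 and 0.018 m and angle between the x axis of roll_center and the y axis of mark, either way round below 0.2 rad and z of roll_center in the frame of mark below 0.042 m and linear speed of each of roll, chock below 0.01 m/s and contact force between each of roll, chock and the fingers below 0.05 N); the robot touches nothing.
It also fails if it takes over 61 s, if anything falls off the work surface, if the arm or the gripper's body presses on something with over 40 N, if the wrist force passes 120 N, or if a joint passes its speed limit or range.

## Working session

There is one attempt and no reset: what is moved stays moved. The work goes in short steps, Python scripts to look and compute and a tool call to move; the robot and the scene stay as the last step left them, time stands still between calls to the robot, and variables do not carry over. Pictures are saved under pics/ and viewed, at most 10 in all, crops included, and the job is handed in when it is done.

Besides the shell and the picture viewer there is one more tool, called after "Request:" in YAML: its name, and indented under it one key for each argument. apply_moves: Moves the arm, as the interface text tells. Its arguments: {"type":"object","properties":{"increments":{"type":"array","items":{"type":"number"}},"squeeze":{"type":"number"}},"required":["increments"]}

```bash
mkdir -p pics; python3 - <<'E'
from cell import observe, imaging
import cv2, numpy as np, pickle
s=observe(); print({k:np.round(v,3) for k,v in s.items()})
ims=[]
for n in("scene","top"):
    c=imaging.read_camera(n); pickle.dump(c,open(n+".pkl","wb")); cv2.imwrite(f"pics/{n}0.png",c["image"])
    print(n,c["fx"],c["cx"],c["cy"],np.round(-c["R"].T@c["t"],3),np.round(c["R"],3).tolist())
E
```

```text
{'t': np.float64(0.0), 'joint_positions': array([ 1.235,  0.6  , -0.002,  1.6  ,  0.002,  0.943, -0.08 ]), 'joint_velocities': array([0.001, 0.   , 0.001, 0.001, 0.002, 0.   , 0.001]), 'effort': array([-2.0000e-03, -7.6505e+01,  1.4980e+00, -2.5235e+01, -5.2000e-02,
        1.7000e-02,  0.0000e+00]), 'tcp_pos': array([ 0.185, -0.7  ,  0.182]), 'tcp_rot': array([-3.114e+00, -4.050e-01,  1.000e-03]), 'contact_force': array([-0.047,  0.025, -0.736]), 'ft_torque': array([-0.034, -0.017, -0.016]), 'grip_force': np.float64(0.0), 'gripper_width': np.float64(0.093)}
scene 360.1476019181968 257.62764891834206 192.12072266808192 [ 1.11  -0.144  0.617] [[0.123, 0.992, 0.0], [0.651, -0.08, -0.755], [-0.749, 0.093, -0.656]]
top 410.0226140780311 265.63209313465075 189.41826649129462 [ 0.333 -0.03   0.955] [[-0.003, -1.0, -0.002], [-0.984, 0.003, -0.179], [0.179, 0.002, -0.984]]
```

View pics/scene0.png

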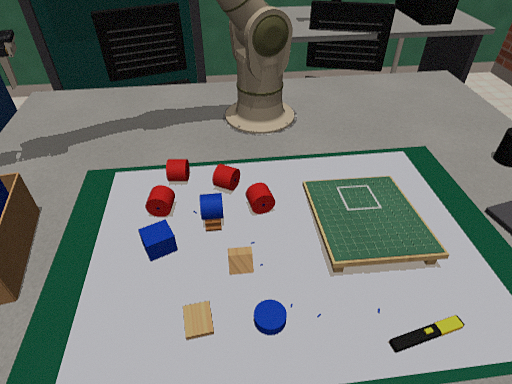

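View pics/top0.png

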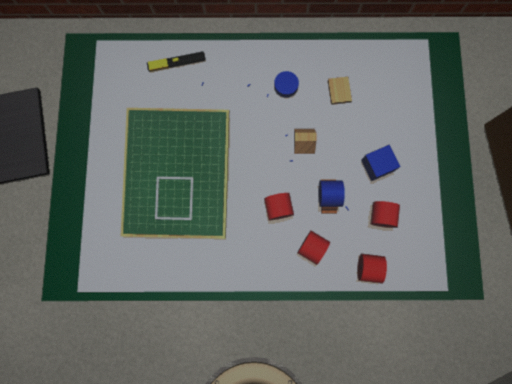

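The top view shows these candidates:
- **Blue:** cylinder at (332,193) in a cradle, thin disc at (286,84), rectangular block at (381,162). The one in the cradle is the roll.
- **Wood:** two-toned raised piece at (305,141) and a thin flat batten at (340,90). The raised one is the chock.
- **Outline:** centred near (174,198).

I'll confirm with an enlarged crop and measure.

```bash
cat > h.py <<'E'
import numpy as np, cv2
def ray(c,u,v):
    d=c["R"].T@np.array([(u-c["cx"])/c["fx"],(v-c["cy"])/c["fy"],1]); return -c["R"].T@c["t"],d/np.linalg.norm(d)
def onz(c,u,v,z):
    o,d=ray(c,u,v); return o+d*(z-o[2])/d[2]
def cross(a,pa,b,pb):
    o1,d1=ray(a,*pa);o2,d2=ray(b,*pb)
    s=np.linalg.lstsq(np.c_[d1,-d2],o2-o1,rcond=None)[0]
    p,q=o1+s[0]*d1,o2+s[1]*d2; return (p+q)/2,np.linalg.norm(p-q)
def blobs(im,kind,amin=60):
    h=cv2.cvtColor(im,cv2.COLOR_BGR2HSV)
    lo,hi={"blue":((105,120,40),(130,255,255)),"wood":((8,60,50),(28,255,255)),"green":((40,60,30),(90,255,255)),"white":((0,0,150),(180,70,255))}[kind]
    m=cv2.inRange(h,lo,hi)
    cs,_=cv2.findContours(m,cv2.RETR_EXTERNAL if kind!="white" else cv2.RETR_CCOMP,cv2.CHAIN_APPROX_NONE)
    return [c for c in cs if cv2.contourArea(c)>amin]
E
python3 - <<'E'
import pickle
from h import *
T=pickle.load(open("top.pkl","rb"));S=pickle.load(open("scene.pkl","rb"))
for n,c in(("top",T),("scene",S)):
  for k in("blue","wood","white"):
    for b in blobs(c["image"],k):
        if cv2.contourArea(b)>6000: continue
        r=cv2.minAreaRect(b);x,y,w,h=cv2.boundingRect(b)
        if n=="scene" and y<150: continue
        print(n,k,np.round(r[0],1),np.round(r[1],1),round(r[2]),onz(c,*r[0],{"blue":.042,"wood":.025,"white":.026}[k]).round(3)[:2], (x,y,w,h))
a=cv2.resize(T["image"][100:240,265:405],None,fx=2.8,fy=2.8,interpolation=cv2.INTER_CUBIC)
b=cv2.resize(S["image"][180:320,165:305],None,fx=2.8,fy=2.8,interpolation=cv2.INTER_CUBIC)
cv2.imwrite("pics/crop1.png",np.hstack([a,b]))
E
```

```text
top blue [332. 193.] [24. 22.] 90 [ 0.491 -0.178] (321, 181, 23, 25)
top blue [382.2 160.9] [25.9 26.4] 63 [ 0.565 -0.296] (366, 145, 34, 32)
top blue [286.5  83. ] [22. 23.] 90 [ 0.756 -0.079] (275, 72, 24, 23)
top wood [253.5 380. ] [ 6. 43.] 90 [ 0.091 -0.002] (232, 377, 44, 7)
top wood [253.5 372.5] [21. 83.] 90 [ 0.106 -0.002] (212, 362, 84, 22)
top wood [184. 236.] [ 2. 46.] 90 [0.396 0.156] (161, 235, 47, 3)
top wood [329.  209.5] [ 5. 16.] 90 [ 0.455 -0.173] (321, 207, 17, 6)
top wood [305.  140.5] [23. 20.] 90 [ 0.619 -0.122] (295, 129, 21, 24)
top wood [339.4  89.7] [25.7 20.3] 81 [ 0.746 -0.207] (328, 77, 24, 27)
top white [371.7 268.7] [34.2 33.2] 7 [ 0.322 -0.264] (354, 251, 36, 36)
top white [313.  248.1] [28.3 32.8] 31 [ 0.368 -0.135] (295, 228, 37, 40)
top white [383.9 215.4] [33.9 33.5] 7 [ 0.441 -0.297] (366, 199, 36, 34)
top white [278.6 207.1] [31.7 30.8] 78 [ 0.461 -0.058] (262, 190, 34, 35)
top white [330.5 196. ] [29. 38.] 0 [ 0.486 -0.177] (316, 177, 30, 39)
top white [380.  163.6] [33.3 37.7] 66 [ 0.563 -0.295] (359, 143, 43, 42)
top white [305.  140.5] [26. 
[... 895 characters left out ...]
.595] (0, 172, 40, 133)
scene white [358.9 197. ] [24.4 42.6] 86 [0.483 0.186] (337, 185, 45, 25)
scene white [426.1 333.2] [17.2 79.4] 69 [0.839 0.183] (387, 314, 79, 40)
scene white [197.4 320.2] [36.7 31.1] 81 [ 0.766 -0.209] (182, 300, 33, 41)
scene white [269.5 317. ] [35. 36.] 0 [ 0.775 -0.081] (252, 299, 36, 37)
scene white [239.9 260.2] [27.8 26.3] 84 [ 0.642 -0.122] (227, 246, 28, 30)
scene white [158.3 239.8] [36.5 34.6] 69 [ 0.565 -0.294] (137, 219, 42, 44)
scene white [211.4 212.1] [39.7 24.6] 86 [ 0.492 -0.177] (198, 192, 27, 41)
scene white [160.8 201.4] [30.8 34. ] 14 [ 0.44  -0.298] (144, 184, 33, 34)
scene white [259.  198.5] [34.  28.2] 63 [ 0.459 -0.06 ] (244, 182, 32, 34)
```

View pics/crop1.png

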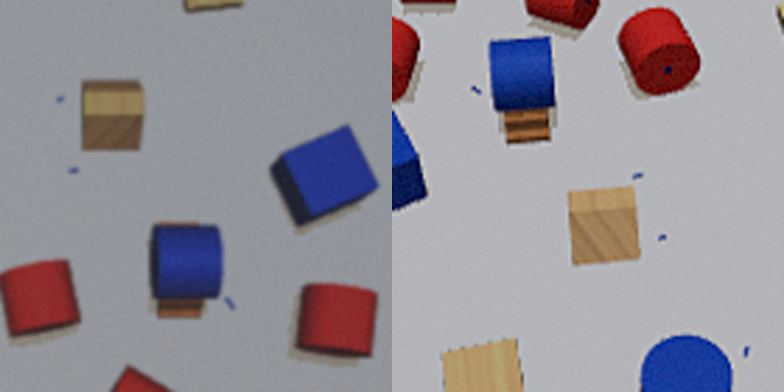

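The crop confirms it. The wooden piece has a flat-topped roof shape with a bright top strip at about (305,136). The blue cylinder sits on the cradle at (332,193). Next I'll measure the chock top and the outline.

```bash
python3 - <<'E'
import pickle
from h import *
T=pickle.load(open("top.pkl","rb"));S=pickle.load(open("scene.pkl","rb"))
def planecast(c,u,v,p0,n):
    o,d=ray(c,u,v); return o+d*((p0-o)@n)/(d@n)
# chock bright strip
h=cv2.cvtColor(T["image"],cv2.COLOR_BGR2HSV)[120:165,285:325]
m=cv2.inRange(h,(12,60,135),(28,255,255)); c=max(cv2.findContours(m,0,1)[0],key=cv2.contourArea)
r=cv2.minAreaRect(c+np.array([285,120])); print("strip",r,onz(T,*r[0],.036))
bx=cv2.boxPoints(r); print(np.array([onz(T,*p,.036)[:2] for p in bx]).round(3).tolist())
# cylinder triangulated
print("roll",cross(T,(332,193),S,(210.9,206)))
# outline: hole in the white
for n,c,(y0,y1,x0,x1),(lo,hi) in(("top",T,(165,232,140,210),(300,1500)),("scene",S,(178,218,325,395),(200,1500))):
    g=c["image"][y0:y1,x0:x1]; hh=cv2.cvtColor(g,cv2.COLOR_BGR2HSV)
    m=((hh[...,1]<75)&(hh[...,2]>110)).astype(np.uint8)
    b=max(cv2.findContours(m,0,1)[0],key=cv2.contourArea)
    q=cv2.approxPolyDP(cv2.convexHull(b),4,True)[:,0]+[x0,y0]
    n_=np.array([-np.sin(np.radians(6)),0,np.cos(np.radians(6))]);P=[]
    # iterate plane through mark centre
    p0=np.array([.47,.19,.0257])
    for i in range(4):
        P=np.array([planecast(c,*map(float,p),p0,n_) for p in q]); p0=np.r_[P.mean(0)[:2],.0257]
    print(n,q.tolist(),P.round(3).tolist(),p0.round(4))
E
```

```text
strip ((305.5, 136.5), (7.0, 19.0), 90.0) [ 0.62560943 -0.12187636  0.036     ]
[[0.634, -0.1], [0.634, -0.144], [0.617, -0.144], [0.617, -0.1]]
roll (array([ 0.49040672, -0.17728109,  0.04399685]), np.float64(0.0016663173184754253))
top [[158, 176], [192, 177], [191, 219], [155, 218]] [[0.534, 0.219, 0.031], [0.531, 0.141, 0.031], [0.435, 0.142, 0.021], [0.438, 0.225, 0.021]] [0.4843 0.1819 0.0257]
scene [[381, 205], [347, 210], [336, 186], [366, 184]] [[0.522, 0.226, 0.03], [0.53, 0.14, 0.031], [0.429, 0.144, 0.021], [0.431, 0.224, 0.021]] [0.4781 0.1833 0.0257]
```

Request:
apply_moves:
  increments: [0, 0, 7.4, 0, 0, 0, 1, 0, 0, 7.4, 0, 0, 0, 1, 0, 0, 0, 2.5, -3.5, 0, 1, 0, 0, 0, 2.5, -3.5, 0, 1, 0, 0, 0, 2.5, -3.5, 0, 1, 0, 0, 0, 2.5, -3.5, 0, 1, 0, 0, 0, 2.5, -3.5, 0, 1, 0, 0, 0, 2.5, -3.5, 0, 1, 0, 0, 0, 2.5, -3.5, 0, 1, 0, 0, 0, 2.5, -3.5, 0, 1]

```text
t: 1.1
tcp_pos: [0.386, -0.4191, 0.183]
tcp_rot: [-3.141, -0.001, 0.0]
contact_force: [0.5, -0.1, 0.1]
gripper_width: 0.0926
grip_force: 0.0
```

Request:
apply_moves:
  increments: [0, 0, 0, 2.5, -3.5, 0, 1, 0, 0, 0, 2.5, -3.5, 0, 1, 0, 0, 0, 2.5, -3.5, 0, 1, 0, 0, 0, 2.5, -3.5, 0, 1, 0, 0, 0, 2.5, -3.5, 0, 1, 0, 0, 0, 2.5, -3.5, 0, 1, 0, 0, 0, 2.5, -3.5, 0, 1, 0, 0, 0, 2.5, -3.5, 0, 1, 0, 0, 0, 0, 0, 0, 1]

```text
t: 2.0
tcp_pos: [0.5886, -0.1338, 0.1826]
tcp_rot: [-3.139, -0.014, -0.002]
contact_force: [1.0, 0.1, 0.9]
gripper_width: 0.0929
grip_force: 0.0
```

Request:
apply_moves:
  increments: [0, 0, 0, 3.7, -1.2, 0, 1, 0, 0, 0, 0, 0, 0, 1, 0, 0, 0, 0, 0, 0, 1]

```text
t: 2.3
tcp_pos: [0.622, -0.1285, 0.1824]
tcp_rot: [-3.142, -0.002, 0.002]
contact_force: [-0.4, -0.9, -0.9]
gripper_width: 0.0927
grip_force: 0.0
```

```bash
python3 - <<'E'
from cell import observe, imaging
from h import *
c=imaging.read_camera("wrist"); cv2.imwrite("pics/w1.png",c["image"])
print(observe()["tcp_pos"].round(4), (-c["R"].T@c["t"]).round(3))
for b in blobs(c["image"],"wood",300):
    r=cv2.minAreaRect(b); print(r, onz(c,*r[0],.018).round(4), cv2.boundingRect(b))
E
```

```text
[ 0.6213 -0.1292  0.1826] [ 0.701 -0.129  0.383]
((407.44537353515625, 361.7979431152344), (21.34160041809082, 207.9670867919922), 87.39744567871094) [ 0.3165 -0.3679  0.018 ] (304, 349, 208, 28)
((72.0, 306.5), (22.0, 57.0), 0.0) [0.4188 0.1395 0.018 ] (61, 278, 23, 58)
((437.9453430175781, 305.0596618652344), (60.67649459838867, 22.784259796142578), 78.05582427978516) [ 0.4211 -0.3973  0.018 ] (421, 277, 30, 59)
((249.5, 167.0), (46.0, 41.0), 90.0) [ 0.6268 -0.1218  0.018 ] (229, 144, 42, 47)
((86.08380889892578, 169.89517211914062), (191.7783203125, 74.44831848144531), 51.292362213134766) [0.623  0.0856 0.018 ] (0, 116, 119, 153)
((325.45111083984375, 61.442359924316406), (60.888275146484375, 44.82683563232422), 86.53176879882812) [ 0.75   -0.2096  0.018 ] (302, 30, 46, 64)
```

View pics/w1.png

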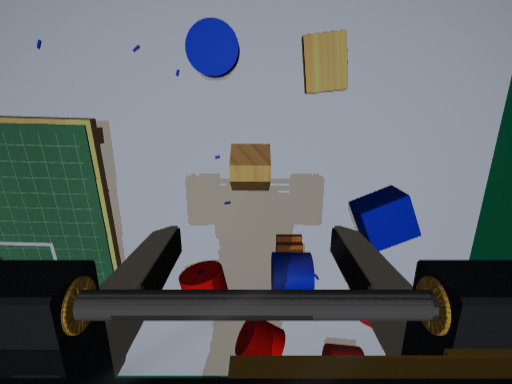

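The wrist view shows the chock at (250,167), square to the gripper and centred at about (0.626, -0.122), which agrees with the top camera. Going down on it.

Request:
apply_moves:
  increments: [0, 0, 0, 0.45, -0.7, 3.5, 1, 0, 0, 0, 0, 0, 4, 1, 0, 0, 0, 0, 0, 4, 1, 0, 0, 0, 0, 0, 3.5, 1, 0, 0, 0, 0, 0, 2.4, 1, 0, 0, 0, 0, 0, 0, 1]
  squeeze: 12

```text
t: 2.95
tcp_pos: [0.6234, -0.1223, 0.0061]
tcp_rot: [-3.141, 0.001, 0.01]
contact_force: [0.1, -0.2, 0.3]
gripper_width: 0.0934
grip_force: 0.0
```

Request:
apply_moves:
  increments: [0, 0, 0, 0, 0, 0, 0, 0, 0, 0, 0, 0, 0, 0, 0, 0, 0, 0, 0, 0, 0, 0, 0, 0, 0, 0, 0, 0, 0, 0, 0, 0, 0, 0, 0, 0, 0, 0, 0, 0, 0, 0]

```text
t: 3.55
tcp_pos: [0.6269, -0.1216, 0.0095]
tcp_rot: [3.142, 0.001, 0.001]
contact_force: [0.3, -0.1, 0.0]
gripper_width: 0.0493
grip_force: 0.0
```

Request:
apply_moves:
  increments: [0, 0, 0, 0, 0, 0, 0, 0, 0, 0, 0, 0, 0, 0, 0, 0, 0, 0, 0, 0, 0, 0, 0, 0, 0, 0, -2, 0, 0, 0, 0, 0, 0, -4, 0, 0, 0, 0, 0, 0, -4, 0, 0, 0, 0, 0, 0, -4, 0, 0, 0, 0, 0, 0, 0, 0]
  squeeze: 15

```text
t: 4.35
tcp_pos: [0.6298, -0.1222, 0.1546]
tcp_rot: [3.14, 0.0, 0.013]
contact_force: [0.0, -0.5, 0.1]
gripper_width: 0.0003
grip_force: 0.0
```

The fingers shut on nothing, so I'll look again.

```bash
python3 - <<'E'
from cell import observe, imaging
from h import *
c=imaging.read_camera("wrist"); t=imaging.read_camera("top"); 
cv2.imwrite("pics/w2.png",np.vstack([np.hstack([cv2.resize(c["image"],(400,300)),cv2.resize(t["image"],(400,300))])]))
print(observe()["tcp_pos"].round(4),observe()["gripper_width"])
for n,k in(("w",c),("t",t)):
  for b in blobs(k["image"],"wood",150):
    r=cv2.minAreaRect(b); print(n,np.round(r[0],1),np.round(r[1],1),r[2], onz(k,*r[0],.018).round(4), cv2.boundingRect(b))
E
```

```text
[ 0.6271 -0.1217  0.15  ] 0.0002945353454908076
w [ 55. 360.] [ 8. 52.] 90.0 [0.3618 0.1636 0.018 ] (29, 356, 53, 9)
w [239.5 362.3] [ 28.5 283. ] 89.75721740722656 [ 0.3569 -0.1001  0.018 ] (98, 348, 284, 30)
w [260.5 307. ] [58.  3.] 90.0 [ 0.4498 -0.1299  0.018 ] (259, 278, 4, 59)
w [250.5 306.5] [57.  3.] 90.0 [ 0.4506 -0.1164  0.018 ] (249, 278, 4, 58)
w [255.  178.5] [49. 44.] 90.0 [ 0.6277 -0.1227  0.018 ] (233, 154, 45, 50)
w [ 84.3 188. ] [199.2  72. ] 54.081966400146484 [0.6163 0.0809 0.018 ] (0, 126, 118, 164)
w [335.4  66.6] [65.6 47.7] 87.79740142822266 [ 0.7503 -0.2087  0.018 ] (311, 33, 49, 68)
t [177.3 228.1] [147.2 332. ] 7.706089019775391 [0.4145 0.1735 0.018 ] (84, 67, 189, 317)
t [375.5 191.5] [383. 271.] 90.0 [ 0.4981 -0.2833  0.018 ] (240, 0, 272, 384)
```

View pics/w2.png

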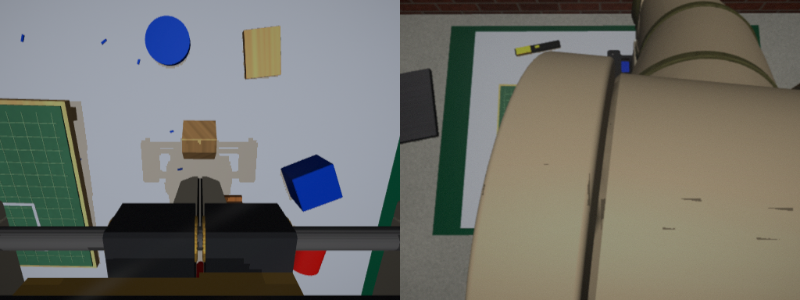

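Request:
apply_moves:
  increments: [0, 0, 0, 0, 0, 0, 1, 0, 0, 0, 0, 0, 0, 1, 0, 0, 0, 0, 0, 0, 1, 0, 0, 0, 0, 0, 0, 1, 0, 0, 0, 0, 0, 0, 1, 0, 0, 0, 0, 0, 0, 1, 0, 0, 0, 0, 0, 0, 1, 0, 0, 0, 0, 0, 0, 1, 0, 0, 0, 0, 0, 0, 1, 0, 0, 0, 0, 0, 0, 1]
  squeeze: 25

```text
t: 5.45
tcp_pos: [0.6267, -0.1216, 0.1492]
tcp_rot: [3.142, 0.001, 0.0]
contact_force: [-0.0, 0.3, 0.4]
gripper_width: 0.076
grip_force: 0.0
```

Request:
apply_moves:
  increments: [0, 0, 0, 0.05, 0, 4, 1, 0, 0, 0, 0, 0, 4, 1, 0, 0, 0, 0, 0, 4, 1, 0, 0, 0, 0, 0, 2.4, 1, 0, 0, 0, 0, 0, 0, 1, 0, 0, 0, 0, 0, 0, 0, 0, 0, 0, 0, 0, 0, 0, 0, 0, 0, 0, 0, 0, 0, 0, 0, 0, 0, 0, 0, 0, 0, 0, 0, 0, 0, 0, 0]

```text
t: 6.45
tcp_pos: [0.6277, -0.1217, 0.006]
tcp_rot: [3.141, 0.001, 0.002]
contact_force: [-0.3, -0.4, 0.7]
gripper_width: 0.0574
grip_force: 0.0
```

Request:
apply_moves:
  increments: [0, 0, 0, 0, 0, 0, 0, 0, 0, 0, 0, 0, 0, 0, 0, 0, 0, 0, 0, 0, 0, 0, 0, 0, 0, 0, 0, 0]

```text
t: 6.85
tcp_pos: [0.6272, -0.1217, 0.005]
tcp_rot: [3.142, 0.001, -0.0]
contact_force: [0.1, 0.6, -0.4]
gripper_width: 0.0255
grip_force: 0.0
```

```bash
python3 - <<'E'
from cell import observe, imaging
from h import *
c=imaging.read_camera("wrist"); 
cv2.imwrite("pics/w3.png",c["image"])
s=observe(); print(s["tcp_pos"].round(4),s["gripper_width"],s["grip_force"])
E
```

```text
[ 0.6272 -0.1216  0.005 ] 0.021655391898474763 0.0
```

View pics/w3.png

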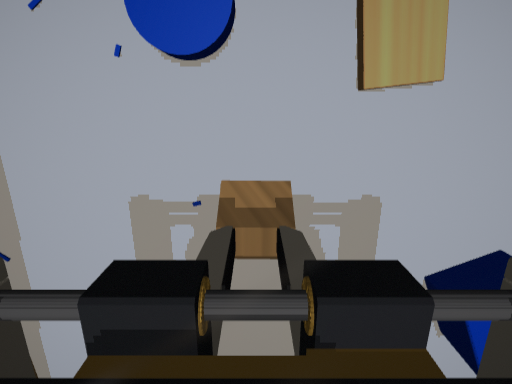

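The wrist view shows the fingers between columns 210 and 310, on the robot's side of the chock (rows 181–257), with nothing between them. I'll check where the TCP should appear in this picture.

```bash
python3 - <<'E'
from cell import observe, imaging
from h import *
c=imaging.read_camera("wrist"); s=observe(); T=imaging.read_camera("top");S=imaging.read_camera("scene")
cv2.imwrite("pics/s3.png",cv2.resize(S["image"][150:300,140:340],None,fx=4,fy=4,interpolation=cv2.INTER_CUBIC)[:600])
def pr(c,X):
    p=c["R"]@X+c["t"]; return (c["fx"]*p[0]/p[2]+c["cx"],c["fy"]*p[1]/p[2]+c["cy"],p[2])
for X in([.627,-.1216,.005],[.627,-.1216,.024],[.595,-.12,0],[.659,-.12,0],[.617,-.12,.036],[.637,-.12,.036]): print(X,np.round(pr(c,np.array(X)),1),np.round(pr(S,np.array(X)),1))
print("foot row257",onz(c,255,257,0),"row181 z0/z36",onz(c,255,181,0),onz(c,255,181,.036), s["gripper_width"])
print(c["fx"],c["R"].round(3).tolist(),(-c["R"].T@c["t"]).round(3))
E
```

```text
[0.627, -0.1216, 0.005] [2.546e+02 2.182e+02 2.000e-01] [240.  260.8   0.8]
[0.627, -0.1216, 0.024] [2.545e+02 2.285e+02 2.000e-01] [239.8 255.1   0.8]
[0.595, -0.12, 0] [2.526e+02 2.541e+02 2.000e-01] [239.6 250.7   0.8]
[0.659, -0.12, 0] [2.523e+02 1.740e+02 2.000e-01] [242.2 274.6   0.7]
[0.617, -0.12, 0.036] [2.520e+02 2.503e+02 2.000e-01] [239.9 247.6   0.8]
[0.637, -0.12, 0.036] [2.519e+02 2.213e+02 2.000e-01] [240.8 255.1   0.7]
foot row257 [ 0.59250029 -0.12189183  0.        ] row181 z0/z36 [ 0.65383245 -0.1219203   0.        ] [ 0.66285193 -0.12193183  0.036     ] 0.01778053316548154
293.17766717086107 [[0.0, -1.0, 0.002], [-0.959, 0.0, 0.283], [-0.283, -0.002, -0.959]] [ 0.705 -0.122  0.206]
```

View pics/s3.png

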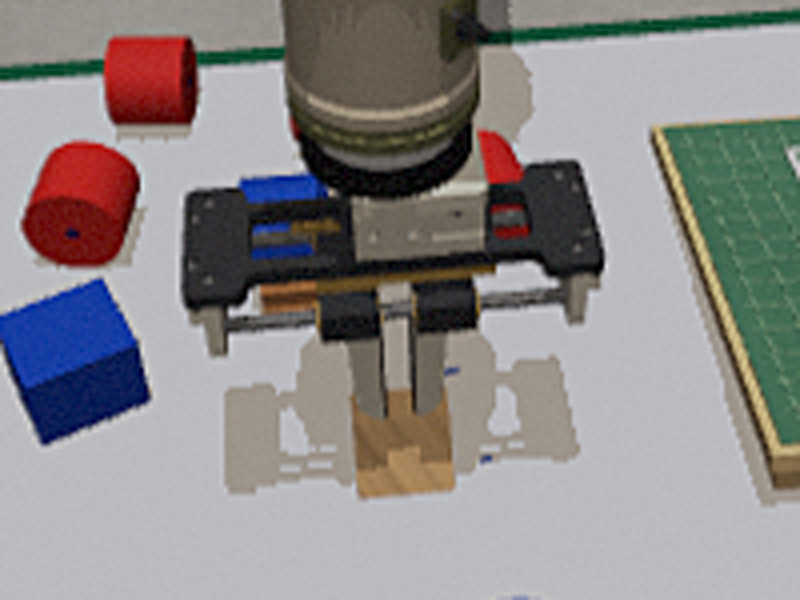

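The fingertips end on the chock's top face: scene row ~253 and wrist row ~235 both give z ≈ 0.036. The reported TCP z is 0.005, so the real tips seem to sit about 30 mm above it. I'll open, back up and check this in two views.

Request:
apply_moves:
  increments: [0, 0, 0, 0, 0, -4, 0.7, 0, 0, 0, 0, 0, -2, 0.7, 0, 0, 0, 0, 0, 0, 0.7, 0, 0, 0, 0, 0, 0, 0.7, 0, 0, 0, 0, 0, 0, 0.7, 0, 0, 0, 0, 0, 0, 0.7, 0, 0, 0, 0, 0, 0, 0.7, 0, 0, 0, 0, 0, 0, 0.7]

```text
t: 7.85
tcp_pos: [0.627, -0.1216, 0.0645]
tcp_rot: [-3.141, -0.001, 0.001]
contact_force: [-0.0, 0.5, 0.5]
gripper_width: 0.0642
grip_force: 0.0
```

```bash
python3 - <<'E'
from cell import observe, imaging
from h import *
import pickle
c=imaging.read_camera("wrist");S=imaging.read_camera("scene");s=observe()
pickle.dump((c,S,s),open("tip.pkl","wb"))
print(s["tcp_pos"].round(4),s["gripper_width"],s["joint_positions"].round(4).tolist())
a=cv2.resize(c["image"][140:340,130:380],(500,400),interpolation=cv2.INTER_CUBIC)
b=cv2.resize(S["image"][200:300,202:277],(300,400),interpolation=cv2.INTER_CUBIC)
cv2.imwrite("pics/tip.png",np.hstack([a,b]))
E
```

```text
[ 0.6271 -0.1217  0.0648] 0.06471533735994346 [0.0915, 0.6377, 0.0171, 1.9002, -0.0178, 0.6043, -1.4503]
```

View pics/tip.png

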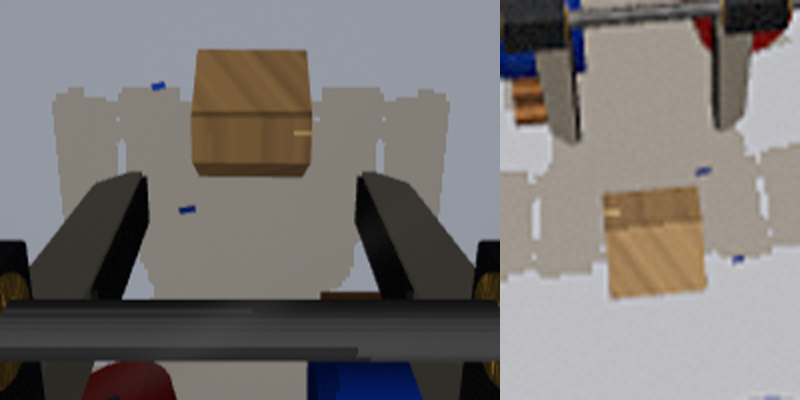

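```bash
python3 - <<'E'
from h import *
import pickle
c,S,s=pickle.load(open("tip.pkl","rb"))
for w,q in(((204,228),(255.8,232)),((204,238),(255.8,232)),((308,229),(221.5,235.5)),((308,239),(221.5,235.5))): print(w,q,cross(c,w,S,q))
E
```

```text
(204, 228) (255.8, 232) (array([ 0.63202531, -0.08902445,  0.09538133]), np.float64(0.0017291039300696208))
(204, 238) (255.8, 232) (array([ 0.61868977, -0.08674426,  0.0811595 ]), np.float64(0.00019494825529402934))
(308, 229) (221.5, 235.5) (array([ 0.63071338, -0.15546639,  0.0933551 ]), np.float64(0.00023308047359446766))
(308, 239) (221.5, 235.5) (array([ 0.61870972, -0.15692767,  0.08122734]), np.float64(0.002965163355008574))
```

Both views put the tips about 30 mm above the reported TCP, with x and y correct. So I need to go 30 mm lower than reported, and I'll approach carefully.

Request:
apply_moves:
  increments: [0, 0, 0, 0, 0, 2, 0.85, 0, 0, 0, 0, 0, 2, 0.85, 0, 0, 0, 0, 0, 2, 0.85, 0, 0, 0, 0, 0, 1.5, 0.85, 0, 0, 0, 0, 0, 0.8, 0.85, 0, 0, 0, 0, 0, 0, 0.85]

```text
t: 8.55
tcp_pos: [0.6266, -0.1215, -0.019]
tcp_rot: [-3.141, -0.001, 0.003]
contact_force: [-0.2, -0.2, -0.5]
gripper_width: 0.0792
grip_force: 0.0
```

Request:
apply_moves:
  increments: [0, 0, 0, 0, 0, 0.3, 0, 0, 0, 0, 0, 0, 0, 0, 0, 0, 0, 0, 0, 0, 0, 0, 0, 0, 0, 0, 0, 0, 0, 0, 0, 0, 0, 0, 0, 0, 0, 0, 0, 0, 0, 0, 0, 0, 0, 0, 0, 0, 0]
  squeeze: 20

```text
t: 9.25
tcp_pos: [0.6275, -0.1217, -0.0204]
tcp_rot: [3.141, 0.001, 0.001]
contact_force: [-0.5, 0.7, 5.7]
gripper_width: 0.0499
grip_force: 20.0
```

Gripped: width 49.9 mm at 20 N. Lifting and carrying it over to the outline.

Request:
apply_moves:
  increments: [0, 0, 0, 0, 0, -2, 0, 0, 0, 0, 0, 0, -4, 0, 0, 0, 0, 0, 0, -4, 0, 0, 0, 0, 0, 0, -4, 0, 0, 0, 0, 0, 0, -4, 0, 0, 0, 0, -1.9, -3.8, 0, 0, 0, 0, 0, -1.9, -3.8, 0, 0, 0, 0, 0, -1.9, -3.8, 0, 0, 0, 0, 0, -1.9, -3.8, 0, 0]

```text
t: 10.15
tcp_pos: [0.5501, 0.0315, 0.1592]
tcp_rot: [-3.141, -0.0, -0.0]
contact_force: [0.4, 0.2, -0.7]
gripper_width: 0.0499
grip_force: 20.0
```

Request:
apply_moves:
  increments: [0, 0, 0, -1.9, -3.8, 0, 0, 0, 0, 0, -1.9, -3.8, 0, 0, 0, 0, 0, -1.9, -3.8, 0, 0, 0, 0, 0, -1.3, -3.8, 0, 0, 0, 0, 0, 0, 0, 0, 0, 0, 0, 0, 0, 0, 0, 0]

```text
t: 10.75
tcp_pos: [0.4806, 0.183, 0.159]
tcp_rot: [3.141, 0.005, -0.0]
contact_force: [0.5, -0.4, -0.3]
gripper_width: 0.0498
grip_force: 20.0
```

```bash
python3 - <<'E'
from cell import observe, imaging
from h import *
import pickle
c=imaging.read_camera("wrist");s=observe();pickle.dump((c,s),open("m.pkl","wb"))
print(s["tcp_pos"].round(4),s["tcp_rot"].round(3),s["gripper_width"],s["grip_force"])
cv2.imwrite("pics/m.png",cv2.resize(c["image"],(768,576)))
E
```

```text
[0.4811 0.1818 0.159 ] [ 3.141e+00  1.000e-03 -0.000e+00] 0.049839657974209695 19.984187185764313
```

View pics/m.png

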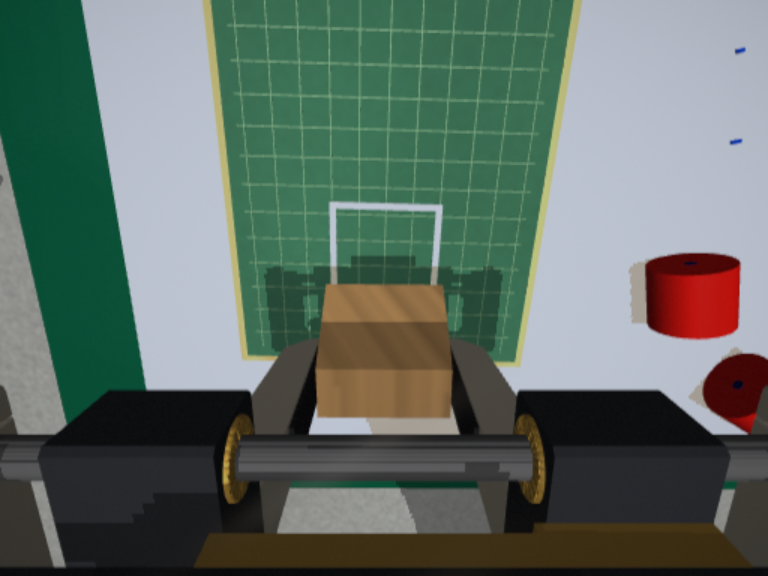

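The picture shows the outline's far corners at about (335,209) and (436,211), inner side, and the board's low corners at (243,358) and (521,365), all at 1.5× scale. I'll cast these onto the 6° plane.

```bash
python3 - <<'E'
from h import *
import pickle
c,s=pickle.load(open("m.pkl","rb"))
def cast(u,v,p0,n):
    o,d=ray(c,u/1.5,v/1.5); return o+d*((p0-o)@n)/(d@n)
yaw=0;p0=np.array([.481,.182,.0257])
for i in range(4):
    up=np.array([np.cos(yaw),np.sin(yaw),0]);t=np.radians(6)
    n=-np.sin(t)*up+np.array([0,0,np.cos(t)])
    a,b,e,f=[cast(*q,p0,n) for q in((335,209),(436,211),(243,358),(521,365))]
    y1=a-b;y2=e-f; yaw=np.arctan2(y2[1],y2[0])-np.pi/2
    up=np.array([np.cos(yaw),np.sin(yaw),0])
    m1=(a+b)/2-up*.044*np.cos(t); m2=(e+f)/2+up*.09*np.cos(t)
    p0=np.r_[((m1+m2)/2)[:2],.0257]
    print(np.degrees(yaw),np.degrees(np.arctan2(y1[1],y1[0]))-90,np.linalg.norm(y1),np.linalg.norm(y2),m1,m2)
E
```

```text
-1.557638877753569 -0.9963059145490831 0.07504062723148672 0.23807266799234691 [0.47956138 0.18179069 0.03014635] [0.48293201 0.18011424 0.01649898]
-1.4746533796108794 -0.9784486641709265 0.07504473047894832 0.2380817998353994 [0.47955702 0.18173947 0.03011947] [0.4829249  0.18036783 0.01647044]
-1.4790750956536716 -0.9794000297093959 0.07504459263632453 0.2380817272473474 [0.4795572  0.1817422  0.03012048] [0.48292495 0.18035432 0.01647127]
-1.478839493289387 -0.9793493377767675 0.07504459513845471 0.23808171619940277 [0.47955719 0.18174206 0.03012045] [0.48292495 0.18035504 0.01647124]
```

The sizes check out (75 mm for the 74 mm outline, 238 mm for the 240 mm board). The mark is at about (0.481, 0.181) with yaw −1.3°. Lowering, then tilting 6°.

Request:
apply_moves:
  increments: [0, 0, 1.3, 0, 0, 4, 0, 0, 0, 0, 0, 0, 4, 0, 0, 0, 0, 0.05, 0.1, 3.5, 0, 0, 0, 0, 0, 0, 2, 0, 0, 6, 0, 0, 0, 0, 0, 0, 0, 0, 0, 0, 0, 0, 0, 0, 0, 0, 0, 0, 0]

```text
t: 11.5
tcp_pos: [0.4815, 0.1803, 0.0241]
tcp_rot: [3.135, -0.036, 0.162]
contact_force: [0.2, -0.0, -1.1]
gripper_width: 0.05
grip_force: 20.0
```

Request:
apply_moves:
  increments: [0, 0, 0, 0, 0, 1, 0, 0, 0, 0, 0, 0, 0.4, 0, 0, 0, 0, 0, 0, 0.2, 0, 0, 0, 0, 0, 0, 0, 0]

```text
t: 11.9
tcp_pos: [0.4835, 0.1809, 0.0078]
tcp_rot: [3.136, -0.036, 0.163]
contact_force: [0.5, -0.0, -0.7]
gripper_width: 0.05
grip_force: 20.0
```

Request:
apply_moves:
  increments: [0, 0, 0, 0, 0, 0.15, 0, 0, 0, 0, 0, 0, 0, 0]

```text
t: 12.1
tcp_pos: [0.4834, 0.1812, 0.0067]
tcp_rot: [3.136, -0.035, 0.164]
contact_force: [-0.0, -0.8, -0.1]
gripper_width: 0.0497
grip_force: 20.0
```

Request:
apply_moves:
  increments: [0, 0, 0, 0, 0, 0.1, 0, 0, 0, 0, 0, 0, 0, 0]

```text
t: 12.3
tcp_pos: [0.4835, 0.1813, 0.0057]
tcp_rot: [3.136, -0.035, 0.164]
contact_force: [0.2, -0.1, -1.1]
gripper_width: 0.0502
grip_force: 20.0
```

Request:
apply_moves:
  increments: [0, 0, 0, 0, 0, 0.1, 0, 0, 0, 0, 0, 0, 0, 0]

```text
t: 12.5
tcp_pos: [0.4836, 0.1813, 0.0054]
tcp_rot: [3.136, -0.035, 0.165]
contact_force: [-2.5, -1.1, 12.6]
gripper_width: 0.0499
grip_force: 20.0
```

It touches the board with 12.6 N. Releasing and backing off along the tool axis.

Request:
apply_moves:
  increments: [0, 0, 0, 0, 0, 0, 0.9, 0, 0, 0, 0, 0, 0, 0.9, 0, 0, 0, 0, 0, 0, 0.9, 0, 0, 0, 0, 0, 0, 0.9, 0, 0, 0, 0, 0, 0, 0.9, 0, 0, 0, 0, 0, 0, 0.9, 0, 0, 0, 0, 0, -2, 0.9, 0, 0, 0, 0, 0, -4, 0.9, 0, 0, 0, 0, 0, -4, 0.9, 0, 0, 0, 0, 0, -4, 0.9]

```text
t: 13.5
tcp_pos: [0.4684, 0.1813, 0.1452]
tcp_rot: [3.136, -0.035, 0.163]
contact_force: [0.4, -0.5, -0.1]
gripper_width: 0.0835
grip_force: 0.0
```

Request:
apply_moves:
  increments: [0, -6, 0, 0, 0, 0, 0.9, 0, 0, 0, 0, 4.5, 0, 0.9, 0, 0, 0, 0, 4.5, 0, 0.9, 0, 0, 0, 0, 4.5, 0, 0.9, 0, 0, 0, 0, 4.5, 0, 0.9, 0, 0, 0, 0, 4.5, 0, 0.9, 0, 0, 0, 0, 4.5, 0, 0.9, 0, 0, 0, 0, 4.5, 0, 0.9, 0, 0, 0, 0, 4, 0, 0.9, 0, 0, 0, 0, 0, 0, 0.9]

```text
t: 14.5
tcp_pos: [0.4603, -0.1791, 0.144]
tcp_rot: [3.139, -0.047, 0.001]
contact_force: [0.9, 1.6, -0.6]
gripper_width: 0.0836
grip_force: 0.0
```

```bash
python3 - <<'E'
from cell import observe, imaging
from h import *
c=imaging.read_camera("wrist");T=imaging.read_camera("top");S=imaging.read_camera("scene");s=observe()
print(s["tcp_pos"].round(4),s["tcp_rot"].round(3),s["gripper_width"])
for n,k in(("w",c),("t",T),("s",S)):
  for col,z in(("blue",.042),("wood",.044)):
   for b in blobs(k["image"],col,150):
    r=cv2.minAreaRect(b)
    if cv2.contourArea(b)<6000: print(n,col,np.round(r[0],1),np.round(r[1],1),round(r[2],1), onz(k,*r[0],z).round(4))
a=cv2.resize(T["image"][150:260,90:230],(420,330),interpolation=cv2.INTER_CUBIC)
b=cv2.resize(c["image"],(440,330)); cv2.imwrite("pics/p.png",np.hstack([a[:,:350],b]))
E
```

```text
[ 0.4609 -0.1728  0.1438] [-3.141e+00  3.500e-02  1.000e-03] 0.0835160202540498
w blue [250.4 158.2] [56.9 53. ] 88.3 [ 0.4872 -0.1757  0.042 ]
w blue [370.   78.3] [62.2 86.1] 65.2 [ 0.5615 -0.2941  0.042 ]
w wood [330.  365.5] [ 25.5 246.5] 88.4 [ 0.2139 -0.2692  0.044 ]
w wood [ 90.  306.5] [57. 20.] 90.0 [0.3137 0.024  0.044 ]
w wood [419.6 305.3] [60.8 22.2] 76.8 [ 0.3021 -0.3739  0.044 ]
w wood [250.  123.5] [11. 32.] 90.0 [ 0.5226 -0.1765  0.044 ]
w wood [ 32.7 138.5] [207.6   8.9] 73.0 [0.5145 0.044  0.044 ]
t blue [286.  83.] [22. 22.] 90.0 [ 0.7561 -0.0776  0.042 ]
t wood [253.  372.5] [82. 21.] -0.0 [ 0.1105 -0.0012  0.044 ]
t wood [172.1 199.1] [24.8 27.1] 2.4 [0.4776 0.1817 0.044 ]
t wood [360.1 130.1] [10.4 46.2] 18.4 [ 0.6382 -0.248   0.044 ]
t wood [339.5  89.7] [25.6 20.2] 81.9 [ 0.7378 -0.2036  0.044 ]
t wood [419.5   8. ] [ 16. 175.] 90.0 [ 0.9502 -0.4073  0.044 ]
t wood [167.    8.5] [ 17. 334.] 90.0 [0.9514 0.2125 0.044 ]
s blue [269.5 317. ] [34. 31.] 90.0 [ 0.7844 -0.0827  0.042 ]
s blue [158.3 239.2] [33.2 31.2] 68.2 [ 0.5778 -0.2898  0.042 ]
s blue [210.9 205.9] [24.8 21.9] 85.2 [ 0.488  -0.1765  0.042 ]
s blue [  7.5 105. ] [48. 15.] 90.0 [-0.0957 -0.8447  0.042 ]
s wood [197.2 319.9] [33.9 29.4] 78.7 [ 0.7755 -0.2074  0.044 ]
s wood [213.  224.5] [11. 16.] 90.0 [ 0.5509 -0.1734  0.044 ]
s wood [357.3 192.8] [22.6 26.2] 86.4 [0.4871 0.1767 0.044 ]
s wood [375.8 222.2] [ 91.8 139.1] 85.4 [0.5881 0.1845 0.044 ]
s wood [ 19.5 238. ] [132.  39.] 90.0 [ 0.5402 -0.5809  0.044 ]
s wood [504.   57.5] [14. 27.] -0.0 [-0.2851  1.0881  0.044 ]
s wood [258.3  61.3] [123.2  48. ] 89.2 [-0.3704  0.0428  0.044 ]
s wood [190.8  31.7] [66.4 52. ] 86.8 [-0.7958 -0.2431  0.044 ]
```

View pics/p.png

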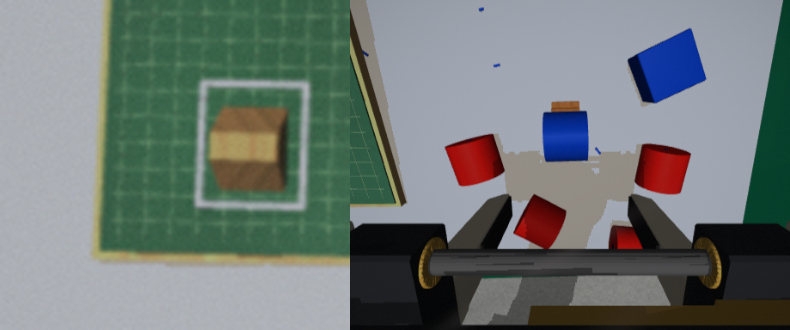

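The chock stands flat inside the outline, in the left crop at about (247,148). Its centre is near (0.478, 0.181), within a few mm of the mark. In the right crop the cylinder is clear of the neighbouring red ones. Next I grasp the cylinder at (0.489, −0.1765).

Request:
apply_moves:
  increments: [0, 0, 0, 2.8, 0.3, 0, 0.9, 0, 0, 0, 0, 0, 4, 0.9, 0, 0, 0, 0, 0, 4, 0.9, 0, 0, 0, 0, 0, 4, 0.9, 0, 0, 0, 0, 0, 3.1, 0.9, 0, 0, 0, 0, 0, 0, 0.9]

```text
t: 15.25
tcp_pos: [0.4872, -0.1741, -0.0102]
tcp_rot: [-3.139, 0.03, 0.009]
contact_force: [-0.6, 0.1, 0.9]
gripper_width: 0.0838
grip_force: 0.0
```

Request:
apply_moves:
  increments: [0, 0, 0, 0, 0, 0, 0, 0, 0, 0, 0, 0, 0, 0, 0, 0, 0, 0, 0, 0, 0, 0, 0, 0, 0, 0, 0, 0, 0, 0, 0, 0, 0, 0, 0, 0, 0, 0, 0, 0, 0, 0, 0, 0, 0, 0, 0, 0, 0]

```text
t: 15.95
tcp_pos: [0.4897, -0.1771, -0.0063]
tcp_rot: [3.141, -0.035, 0.002]
contact_force: [-0.8, 0.5, 8.5]
gripper_width: 0.0498
grip_force: 19.9
```

Cylinder gripped. Lifting and carrying it over the board.

Request:
apply_moves:
  increments: [0, 0, 0, 0, 0, -3, 0, 0, 0, 0, 0, 0, -4, 0, 0, 0, 0, 0, 0, -4, 0, 0, 0, 0, 0, 0, -4, 0, 0, 0, 0, 0.4, -4, 0, 0, 0, 0, 0, 0.4, -4, 0, 0, 0, 0, 0, 0.4, -4, 0, 0, 0, 0, 0, 0.4, -4, 0, 0, 0, 0, 0, 0.4, -4, 0, 0]

```text
t: 16.85
tcp_pos: [0.5132, 0.0239, 0.1431]
tcp_rot: [3.141, -0.036, -0.0]
contact_force: [1.0, 0.2, -0.8]
gripper_width: 0.0503
grip_force: 19.9
```

Request:
apply_moves:
  increments: [0, 0, 0, 0.4, -4, 0, 0, 0, 0, 0, 0.4, -4, 0, 0, 0, 0, 0, 0.4, -4, 0, 0, 0, 0, 0, 0, -3.8, 0, 0, 0, 0, 0, 0, 0, 0, 0, 0, 0, 0, 0, 0, 0, 0, 0, 0, 0, 0, 0, 0, 0]

```text
t: 17.55
tcp_pos: [0.5287, 0.1788, 0.1428]
tcp_rot: [3.14, -0.037, -0.001]
contact_force: [-0.2, -0.2, -0.9]
gripper_width: 0.0499
grip_force: 19.9
```

```bash
python3 - <<'E'
from cell import observe
s=observe(); print(s["tcp_pos"].round(4),s["tcp_rot"].round(3),s["gripper_width"],s["grip_force"])
E
```

```text
[0.5287 0.1788 0.1428] [ 3.14e+00 -3.70e-02 -1.00e-03] 0.04985315669137372 19.929425418376923
```

Request:
apply_moves:
  increments: [0, 0, 0, 0.25, -0.1, 3, 0, 0, 0, 0, 0, 0, 4, 0, 0, 0, 0, 0, 0, 3, 0, 0, 0, 0, 0, 0, 2, 0, 0, 0, 0, 0, 0, 0.6, 0, 0, 0, 0, 0, 0, 0, 0, 0, 0, 0, 0, 0, 0, 0]

```text
t: 18.25
tcp_pos: [0.5321, 0.1806, 0.0179]
tcp_rot: [-3.141, 0.037, -0.002]
contact_force: [-0.4, 0.8, -0.9]
gripper_width: 0.0498
grip_force: 19.9
```

Request:
apply_moves:
  increments: [0, 0, 0, 0, 0, 0.15, 0, 0, 0, 0, 0, 0, 0, 0]

```text
t: 18.45
tcp_pos: [0.532, 0.1813, 0.0163]
tcp_rot: [-3.141, 0.035, -0.002]
contact_force: [-0.0, 1.0, -1.7]
gripper_width: 0.05
grip_force: 19.9
```

Request:
apply_moves:
  increments: [0, 0, 0, 0, 0, 0.1, 0, 0, 0, 0, 0, 0, 0, 0]

```text
t: 18.65
tcp_pos: [0.5316, 0.1813, 0.0147]
tcp_rot: [-3.141, 0.035, -0.001]
contact_force: [-0.3, -0.6, -2.0]
gripper_width: 0.0497
grip_force: 19.9
```

Request:
apply_moves:
  increments: [0, 0, 0, 0, 0, 0.1, 0, 0, 0, 0, 0, 0, 0, 0]

```text
t: 18.85
tcp_pos: [0.5314, 0.1812, 0.0133]
tcp_rot: [3.141, -0.035, -0.0]
contact_force: [0.2, 0.3, -0.6]
gripper_width: 0.0499
grip_force: 19.9
```

Request:
apply_moves:
  increments: [0, 0, 0, 0, 0, 0.1, 0, 0, 0, 0, 0, 0, 0, 0]

```text
t: 19.05
tcp_pos: [0.5315, 0.1813, 0.0128]
tcp_rot: [-3.141, 0.035, -0.0]
contact_force: [-2.3, 0.0, 4.6]
gripper_width: 0.0498
grip_force: 19.9
```

It rests on the board. Easing it downhill towards the chock.

Request:
apply_moves:
  increments: [0, 0, 0, -0.15, 0, 0, 0, 0, 0, 0, 0, 0, 0, 0]

```text
t: 19.25
tcp_pos: [0.5305, 0.1814, 0.0127]
tcp_rot: [-3.141, 0.035, -0.002]
contact_force: [1.2, -0.3, 4.8]
gripper_width: 0.0499
grip_force: 19.9
```

Request:
apply_moves:
  increments: [0, 0, 0, -0.1, 0, 0, 0, 0, 0, 0, 0, 0, 0, 0]

```text
t: 19.45
tcp_pos: [0.5295, 0.1814, 0.0126]
tcp_rot: [-3.141, 0.035, -0.001]
contact_force: [1.3, -0.2, 4.4]
gripper_width: 0.0501
grip_force: 19.9
```

Request:
apply_moves:
  increments: [0, 0, 0, -0.15, 0, 0, 0, 0, 0, 0, 0, 0, 0, 0, 0, 0, 0, 0, 0, 0, 0]

```text
t: 19.75
tcp_pos: [0.5272, 0.1813, 0.0124]
tcp_rot: [3.141, -0.035, -0.001]
contact_force: [0.7, 0.4, 3.6]
gripper_width: 0.0499
grip_force: 19.9
```

Request:
apply_moves:
  increments: [0, 0, 0, 0, 0, 0, 0.57, 0, 0, 0, 0, 0, 0, 0.6, 0, 0, 0, 0, 0, 0, 0.7, 0, 0, 0, 0, 0, 0, 0.8, 0, 0, 0, 0, 0, 0, 0.85, 0, 0, 0, 0, 0, 0, 0.85, 0, 0, 0, 0, 0, 0, 0.85]

```text
t: 20.45
tcp_pos: [0.5274, 0.1812, 0.0124]
tcp_rot: [3.141, -0.035, -0.0]
contact_force: [0.2, 0.0, -0.9]
gripper_width: 0.0787
grip_force: 0.0
```

Request:
apply_moves:
  increments: [0, 0, 0, 0, 0, -2, 0.85, 0, 0, 0, 0, 0, -3, 0.85, 0, 0, 0, 0, 0, -4, 0.85, 0, 0, 0, 0, 0, -4, 0.85, 0, 0, 0, 0, 4, 0, 0.85, 0, 0, 0, 0, 4, 0, 0.85, 0, 0, 0, 0, 4, 0, 0.85, 0, 0, 0, 0, 4, 0, 0.85, 0, 0, 0, 0, 4, 0, 0.85, 0, 0, 0, 0, 0, 0, 0.85]

```text
t: 21.45
tcp_pos: [0.5224, -0.0247, 0.1427]
tcp_rot: [3.139, -0.047, -0.0]
contact_force: [-0.5, 0.4, -0.1]
gripper_width: 0.0788
grip_force: 0.0
```

```bash
python3 - <<'E'
from cell import observe, imaging
from h import *
T=imaging.read_camera("top");S=imaging.read_camera("scene");s=observe()
print(s["tcp_pos"].round(4),s["gripper_width"],s["contact_force"])
for n,k in(("t",T),("s",S)):
  for col,z in(("blue",.06),("wood",.044)):
   for b in blobs(k["image"],col,100):
    r=cv2.minAreaRect(b);p=onz(k,*r[0],z)
    if cv2.contourArea(b)<6000 and abs(p[0]-.5)<.12 and abs(p[1]-.18)<.12: print(n,col,np.round(r[0],1),np.round(r[1],1),round(r[2],1), p.round(4))
E
```

```text
[ 0.523  -0.0196  0.1425] 0.07896943449720444 [ 0.14249555  0.85758602 -0.00962614]
t blue [164.  171.2] [15.7 30.5] 41.2 [0.5383 0.1986 0.06  ]
s blue [366.4 197.8] [25.1 29.8] 85.6 [0.5244 0.1829 0.06  ]
s wood [354. 188.] [16.9 27.8] 42.0 [0.4689 0.1746 0.044 ]
s wood [375.8 222.2] [ 91.8 139.1] 85.4 [0.5881 0.1845 0.044 ]
```

Request:
apply_moves:
  increments: [0, 0, 0, 0, 4, 0, 0.85, 0, 0, 0, 0, 4, 0, 0.85, 0, 0, 0, 0, 4, 0, 0.85, 0, 0, 0, 0, 4, 0, 0.85, 0, 0, 0, 0, 4, 0, 0.85, 0, 0, 0, 0, 0, 0, 0.85, 0, 0, 0, 0, 0, 0, 0.85, 0, 0, 0, 0, 0, 0, 0.85]

```text
t: 22.35
tcp_pos: [0.5191, -0.2164, 0.1423]
tcp_rot: [-3.14, 0.031, 0.0]
contact_force: [0.1, -0.3, 0.4]
gripper_width: 0.0793
grip_force: 0.0
```

```bash
python3 - <<'E'
from cell import observe, imaging
from h import *
P={}
for n in("top","scene"):
  k=imaging.read_camera(n);im=k["image"];h=cv2.cvtColor(im,cv2.COLOR_BGR2HSV)
  for col,z in(("blue",.06),("wood",.044)):
   for b in blobs(im,col,60):
    r=cv2.minAreaRect(b);p=onz(k,*r[0],z)
    if cv2.contourArea(b)<6000 and abs(p[0]-.5)<.08 and abs(p[1]-.18)<.08: print(n,col,np.round(r[0],1),np.round(r[1],1),round(r[2],1), p.round(4)); P[n+col]=(k,r[0])
print(cross(*P["topblue"],*P["sceneblue"]))
E
```

```text
top blue [170.5 176.5] [25. 27.] 90.0 [0.526  0.1836 0.06  ]
top wood [172.  201.5] [23. 24.] 90.0 [0.4721 0.1818 0.044 ]
scene blue [366.5 197.9] [25.2 29.7] 86.2 [0.5245 0.1829 0.06  ]
scene wood [354. 188.] [16.9 27.8] 42.0 [0.4689 0.1746 0.044 ]
(array([0.52564122, 0.18282584, 0.06109265]), np.float64(0.0010994103082838512))
```

The cylinder is at (0.526, 0.183, 0.061). That is 46 mm uphill of the chock, at the expected height, square and not moving between looks. Handing in.

```bash
python3 -c "
from cell import manip; print(manip.sign_off())"
```

```text
the job is handed in; nothing more can be done
None
```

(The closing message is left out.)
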